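# Knock the last spacers out of the stick magazines and send the tote to the bay

## Task

Some of the clear stick magazines in the rack still have one spacer post wedged inside: take each of those, turn it mouth down and rap it on the floor of the grey tote until the spacer drops out into the tote, and lay the empty magazine back in the rack. When all the spacers are in the tote, push it along the rollers into the bay, right up to the back stop, and leave the other things on the bench alone.

Things in the scene. Friction and masses are not known exactly. Their poses are not given: they have to be found in the camera images.
- magazine1_centre (a point): Centre of stick magazine 1 of 4 (all alike, always present): clear square plastic tube 160 mm long, 44 x 44 mm outside, bore 37 mm, stiff walls, 0.12 kg. Its x axis runs along it: open mouth at x = +80 mm, black plugged end at x = -80 mm (3 mm cap). At the start it lies level in the rack, its mouth towards the rack's +x. Grip it across its y sides, anywhere along it.
- magazine2_centre (a point): Centre of stick magazine 2 of 4 (all alike, always present): clear square plastic tube 160 mm long, 44 x 44 mm outside, bore 37 mm, stiff walls, 0.12 kg. Its x axis runs along it: open mouth at x = +80 mm, black plugged end at x = -80 mm (3 mm cap). At the start it lies level in the rack, its mouth towards the rack's +x. Grip it across its y sides, anywhere along it.
- magazine3_centre (a point): Centre of stick magazine 3 of 4 (all alike, always present): clear square plastic tube 160 mm long, 44 x 44 mm outside, bore 37 mm, stiff walls, 0.12 kg. Its x axis runs along it: open mouth at x = +80 mm, black plugged end at x = -80 mm (3 mm cap). At the start it lies level in the rack, its mouth towards the rack's +x. Grip it across its y sides, anywhere along it.
- magazine4_centre (a point): Centre of stick magazine 4 of 4 (all alike, always present): clear square plastic tube 160 mm long, 44 x 44 mm outside, bore 37 mm, stiff walls, 0.12 kg. Its x axis runs along it: open mouth at x = +80 mm, black plugged end at x = -80 mm (3 mm cap). At the start it lies level in the rack, its mouth towards the rack's +x. Grip it across its y sides, anywhere along it.
- spacer1_centre (a point): Centre of the spacer post in magazine 1 (None if that one is empty): white, 70 mm long (x), square heads 34 mm, neck 24 mm, 0.07 kg. At first 25 mm from the tube's centre towards the plug, its inner head pinched by a spring tongue; its weight alone does not free it. A sharp stop of the mouth-down tube from 0.15 m/s shifts it 1 mm, from 0.35 m/s 5 mm; after 8 mm it drops and stays as the tube is lifted.
- spacer2_centre (a point): Centre of the spacer post in magazine 2 (None if that one is empty): white, 70 mm long (x), square heads 34 mm, neck 24 mm, 0.07 kg. At first 25 mm from the tube's centre towards the plug, its inner head pinched by a spring tongue; its weight alone does not free it. A sharp stop of the mouth-down tube from 0.15 m/s shifts it 1 mm, from 0.35 m/s 5 mm; after 8 mm it drops and stays as the tube is lifted.
- spacer3_centre (a point): Centre of the spacer post in magazine 3 (None if that one is empty): white, 70 mm long (x), square heads 34 mm, neck 24 mm, 0.07 kg. At first 25 mm from the tube's centre towards the plug, its inner head pinched by a spring tongue; its weight alone does not free it. A sharp stop of the mouth-down tube from 0.15 m/s shifts it 1 mm, from 0.35 m/s 5 mm; after 8 mm it drops and stays as the tube is lifted.
- spacer4_centre (a point): Centre of the spacer post in magazine 4 (None if that one is empty): white, 70 mm long (x), square heads 34 mm, neck 24 mm, 0.07 kg. At first 25 mm from the tube's centre towards the plug, its inner head pinched by a spring tongue; its weight alone does not free it. A sharp stop of the mouth-down tube from 0.15 m/s shifts it 1 mm, from 0.35 m/s 5 mm; after 8 mm it drops and stays as the tube is lifted.
- rack: Magazine rack: low plate 150 x 370 mm with two black cross bars. Origin mid-plate at bench level; x along the magazines (mouths +x, pointing to the robot's left), y across. Places at y = -138, -46, +46, +138 mm (magazines 1 to 4; any place will do): magazine centre at x = 0, z = 52 mm. Bars 12 mm wide at x = -70 and +46 mm, top 30 mm; lips 51 mm apart rise 14 mm more beside each tube. Between the bars there is room for fingers, 48 mm between tubes.
- tote_floor (a point): Centre of the inner floor of the grey open tote: outside 210 mm along its x, 160 mm along its y, 72 mm tall, walls and floor 5 mm, so its rim is 67 mm above this point. It stands on the rollers with its x along the conveyor and rolls along it at a push of 1 to 2 N.
- tote: The grey tote itself, about 0.45 kg; origin at the centre of its underside, axes as for point tote_floor.
- conveyor: Roller conveyor, 460 mm long; origin mid-length at bench level, x along it, away from the robot, towards the bay. 11 free steel rollers, tops 58 mm above the bench; side channels 75 mm high, 166 mm apart; low end lip at the near end (x = -225 mm), top 72 mm; the bay at the far end has cheeks 130 mm high, 166 mm apart, from x = 55 mm on, and a back stop 138 mm high.
- bay_home (a point): Where point tote_floor is when the tote is fully home in the bay, its far wall touching the rubber buffers of the back stop (105 mm further along); axes as the conveyor's.
- glue_bottle: Bystander: small white bottle with black cap, 110 mm tall; origin at its underside. Not to be disturbed.
- screwdriver: Bystander: screwdriver lying on the green mat. Not to be disturbed.
- tape_roll: Bystander: yellow tape roll, 90 mm across and 24 mm high, lying flat on the bench; origin at its underside. Not to be disturbed.
Not all that is in view belongs to the job. What is shaped like the part that bears magazine2_centre but pink or red is not meant.

How it is judged:
By the outcome, as a careful person would: the job done as asked, in the order asked, and still so for the second after the job is handed in, with the robot touching nothing.
Of spacer1, spacer2, spacer3, spacer4 only 3 to 4 are there at a start; the rules pass over those that are not, and their reading is None.
At some moment in a run one of tote may be knocked a few centimetres aside while the robot is not near it.
It also fails if it takes over 210 s, if anything falls off the work surface, if the arm or the gripper's body presses on something with over 40 N, if the wrist force passes 120 N, or if a joint passes its speed limit or range.

## Robot

A 6-joint arm with a two-finger parallel gripper is mounted at the origin on the work surface. World frame = base frame: x ahead of the robot, y to its left, z up, the work surface at z = 0. Lengths are in mm, angles in rad, forces in N, time in s.
With the tool pointing down it reaches from about 250 to 775 mm from the base axis. Payload 4 kg.
Tool frame: the origin (TCP) lies between the finger pads; the fingertips stand 11 mm ahead of it and the grasp point (between the pads) lies 8 mm behind it; x points along the fingers, z is the direction in which the jaws open and shut, and the axes are right-handed (so a half turn about x gives the same grasp; the last joint's range is limited). The gripper opens to 94 mm and grips with 3 to 60 N. Pads are 16 mm wide; open, the fingers measure 119 mm over their backs; the gripper's body (75 mm by 177 mm) begins 78 mm behind the grasp point.
Start: joints at [1.043, 0.087, 1.371, -0, 1.684, -0.103], TCP at [226.687, 501.131, 216.506] pointing down, gripper open.
Joint ranges: [-3.1, 3.1], [-0.76, 2.03], [0.27, 2.55], [-1.08, 4.22], [0.17, 2.65], [-2.57, 2.57]. Speed limits (rad/s): [2.79, 2.79, 3.14, 3.14, 3.14, 3.14].

## Interface

Orientations are given as a unit quaternion [w, x, y, z].
In Python, from rig import ctrl gives the robot as it stands. Calls block until the motion is done:
- ctrl.reach(position, orientation): joint-space move of the TCP to a pose.
- ctrl.movel(position, rotation=None, max_speed=150): straight line of the TCP; rotation=None keeps the orientation; max_speed is the mean speed in mm/s.
- ctrl.move_joints(angles): joint-space move.
- ctrl.open_gripper() and ctrl.close_gripper(): open the fingers fully, or close them until they stop; the grip force is fixed at half the most.
- ctrl.dwell(seconds).
- ctrl.inverse_kinematics(position, orientation): joint angles nearest the present ones, or None.
- ctrl.read_state(): the state.
- ctrl.capture(name): name is "side" or "top" or "wrist"; returns a dict with "frame" (420x560x3 uint8, red, green, blue), "mtx" (3x3 intrinsics, pixels), "position" and "orientation" of the camera in the world. Camera axes: x right, y down, z forward; pixel columns grow to the right and rows downward; lengths in mm; the calibration is good to about 2 mm. A picture is of the moment at which its call begins. There is no depth.
A pose or a line that the arm cannot do raises ctrl.MotionError and nothing moves.
- ctrl.close_job(): hands the job in, once; it reports no verdict.
Trained networks look in a picture, given as the dict that the camera call returned (one of the last four; its "shot" number tells which), for a name from the list of things; names that differ only in an ending like _2 or _b are one class to them, and where a whole thing is asked for, a point or a joint stands for the part that bears it (a point fixed in the world has none). Each returns a list of dicts, best first, with "score" (0 to 1); they miss things now and then, are a little off and sometimes report something else, mostly with a low value. They report only what shows in the picture. A call takes as long as a camera call. They do not tell look-alikes from the thing itself.
- ctrl.search_frame(picture, target): "pixel" ([row, column] in pixels, amid what is visible of it).
- ctrl.spot_point(picture, target): "pixel" ([row, column] in pixels: a listed point, or the origin of a listed thing).
The state is a dict: "time": time; "joints": joint angles; "joint_vel": joint speeds; "joint_torque": joint torques, N m; "tcp_pos": TCP position; "ee_rot": TCP orientation; "contact_force": force on the tool from outside, world axes, zero at the start; "wrist_torque": the same for the moment, N m; "grip_width": finger opening in mm.
Only numpy, scipy, OpenCV 4.12 (cv2) and the standard library are available. Lean on these libraries where they do the work, as an engineer would, in place of code of your own. Each camera call takes 0.05 s, during which the arm holds its last target.

## Working session

There is one attempt and no reset: what is moved stays moved. The work goes in short steps, each a Python script; the robot and the scene stay as the last script left them, time stands still between calls to the robot, and variables do not carry over. Pictures are saved under pics/ and viewed, and the job is handed in when it is done.

```bash
ls; mkdir -p pics
cat > h.py <<'E'
import numpy as np, cv2, sys
from scipy.spatial.transform import Rotation as R
from rig import ctrl
def snap(cam,name):
    p=ctrl.capture(cam); cv2.imwrite(f'pics/{name}.png',p['frame'][:,:,::-1]); return p
def q2R(q): return R.from_quat([q[1],q[2],q[3],q[0]]).as_matrix()
def R2q(M):
    q=R.from_matrix(M).as_quat(); return [q[3],q[0],q[1],q[2]]
def ray(p,px):
    d=np.linalg.inv(p['mtx'])@np.array([px[1],px[0],1.]); return np.array(p['position']),q2R(p['orientation'])@d
def onz(p,px,z):
    o,d=ray(p,px); return o+d*(z-o[2])/d[2]
def proj(p,X):
    c=q2R(p['orientation']).T@(np.array(X)-p['position']); u=p['mtx']@c; return [u[1]/u[2],u[0]/u[2]]
E
python3 - <<'E'
from h import *
np.set_printoptions(precision=1,suppress=True)
s=ctrl.read_state(); print(s['time'],s['tcp_pos'],s['ee_rot'],s['grip_width'],s['contact_force'])
for c in ['top','side','wrist']:
    p=snap(c,c+'0'); print(c,p['position'],q2R(p['orientation'])[:,2])
    for n,z in [('magazine1_centre',52),('spacer1_centre',52),('rack',0),('tote_floor',63),('tote',58),('conveyor',0),('bay_home',63),('tape_roll',0),('glue_bottle',0)]:
        for d in ctrl.spot_point(p,n)[:6]:
            print(n,np.round(d['pixel']),round(d['score'],2),onz(p,d['pixel'],z))
E
```

```text
pics
0.0 [226.4 500.7 215.3] [ 0.6 -0.4  0.6  0.4] 94.09999423489135 [-0.5 -0.4 -0. ]
top [ 449.2  -42.7 1718.9] [ 0.1  0.  -1. ]
magazine1_centre [173. 216.] 0.92 [698. 201.  52.]
rack [221. 216.] 0.79 [547.4 200.6   0. ]
tote_floor [249. 361.] 0.86 [ 469.4 -260.8   63. ]
tote [248. 358.] 0.68 [ 472.9 -251.1   58. ]
conveyor [220. 362.] 0.59 [ 563.2 -270.2    0. ]
bay_home [188. 369.] 0.74 [ 662.2 -282.5   63. ]
tape_roll [240. 441.] 0.57 [ 508.6 -523.     0. ]
glue_bottle [184. 151.] 0.52 [664.2 419.2   0. ]
side [ 532.7  872.5 1217. ] [ 0.1 -0.6 -0.8]
magazine1_centre [272. 247.] 0.85 [693.  200.3  52. ]
spacer1_centre [289. 299.] 0.75 [555.1 230.7  52. ]
rack [291. 299.] 0.92 [557.4 206.7   0. ]
tote_floor [153. 343.] 0.73 [ 474.1 -246.7   63. ]
tote [153. 344.] 0.67 [ 473.2 -251.6   58. ]
conveyor [159. 314.] 0.65 [ 562.8 -268.     0. ]
bay_home [135. 284.] 0.66 [ 662.9 -296.6   63. ]
tape_roll [111. 340.] 0.55 [ 495.4 -504.4    0. ]
tape_roll [380. 295.] 0.45 [540.5 441.    0. ]
glue_bottle [368. 242.] 0.61 [666.3 431.2   0. ]
glue_bottle [160. 314.] 0.45 [ 562.7 -263.6    0. ]
wrist [158.3 532.  385.4] [ 0.2 -0.1 -1. ]
```

View pics/top0.png

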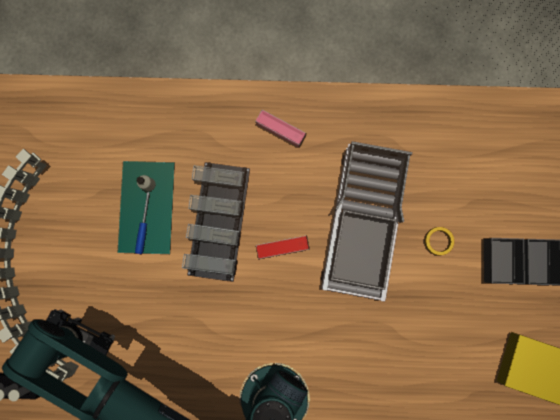

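View pics/side0.png

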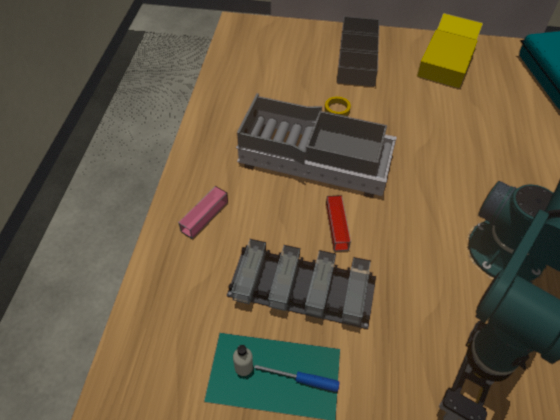

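Run:
```python
import cv2
a=cv2.imread('pics/top0.png')[130:310,130:290]; cv2.imwrite('pics/topc.png',cv2.resize(a,None,fx=3.3,fy=3.3,interpolation=cv2.INTER_CUBIC))
a=cv2.imread('pics/side0.png')[220:400,220:400]; cv2.imwrite('pics/sidec.png',cv2.resize(a,None,fx=3.3,fy=3.3,interpolation=cv2.INTER_CUBIC))
```

```text
(no output)
```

View pics/topc.png

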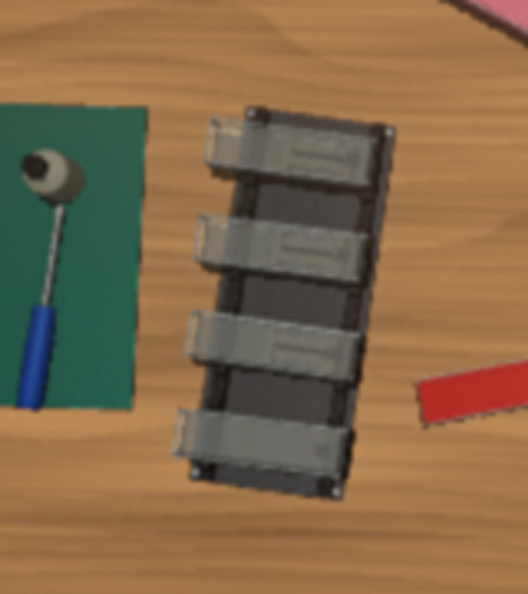

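View pics/sidec.png

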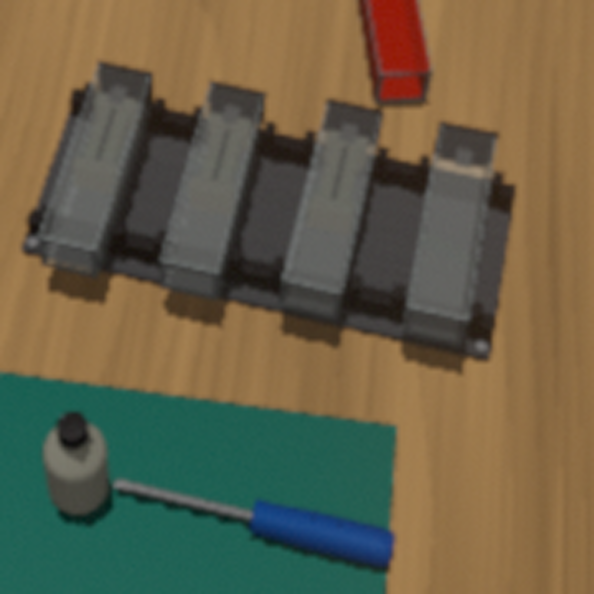

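The rack's mouths point left. The three far magazines (1–3, crop rows ~155, 250 and 345) show a spacer, and the nearest (4) looks empty. Next is a wrist-camera view over the rack.

```bash
cat >> h.py <<'E'
np.set_printoptions(precision=2,suppress=True)
def down(phi,s=1):
    # tool x down, jaw axis z along direction phi in plane (times s)
    x=np.array([0,0,-1.]); z=s*np.array([np.cos(phi),np.sin(phi),0]); y=np.cross(z,x)
    return np.c_[x,y,z]
E
python3 - <<'E'
from h import *
s=ctrl.read_state(); M=q2R(s['ee_rot']); print(M)
p=ctrl.capture('wrist'); C=q2R(p['orientation'])
print('cam in tool',M.T@(np.array(p['position'])-s['tcp_pos'])); print(M.T@C); print(p['mtx'])
yaw=np.deg2rad(81.5); ph=yaw+np.pi/2
for z in (300,350,400):
  for sg in (1,-1):
    for off in [(0,0),(-50,0)]:
      print(z,sg,off,ctrl.inverse_kinematics([552+off[0],205,z],R2q(down(ph,sg))))
E
```

```text
[[ 0.   -0.91  0.41]
 [ 0.    0.41  0.91]
 [-1.   -0.    0.  ]]
cam in tool [-168.94   75.08   -0.05]
[[ 0.   -0.26  0.97]
 [ 0.   -0.97 -0.26]
 [ 1.    0.   -0.  ]]
[[375.9    0.   283.89]
 [  0.   375.9  199.11]
 [  0.     0.     1.  ]]
300 1 (0, 0) None
300 1 (-50, 0) None
300 -1 (0, 0) [ 0.26  0.18  1.11 -0.    1.86  0.41]
300 -1 (-50, 0) [ 0.28  0.07  1.23 -0.    1.85  0.43]
350 1 (0, 0) None
350 1 (-50, 0) None
350 -1 (0, 0) [ 0.26  0.19  0.99 -0.    1.96  0.41]
350 -1 (-50, 0) [ 0.28  0.08  1.11 -0.    1.95  0.43]
400 1 (0, 0) None
400 1 (-50, 0) None
400 -1 (0, 0) [ 0.26  0.22  0.85 -0.    2.07  0.41]
400 -1 (-50, 0) [ 0.28  0.11  0.98 -0.    2.05  0.43]
```

Run:
```python
from h import *
T=np.array([470,-255,63.])
def md(a,s,tilt=0):
    d=np.array([np.cos(a),np.sin(a),0]); y=s*np.array([0,0,-1.]); return np.c_[d,y,np.cross(d,y)]
for s in (1,-1):
  for a in range(-180,180,15):
    M=md(np.deg2rad(a),s)
    ok=[]
    for h in (125,300):
        g=T+[0,0,h]; q=ctrl.inverse_kinematics(g+8*M[:,0],R2q(M)); ok.append(q)
    if any(o is not None for o in ok): print(s,a,ok)
yaw=np.deg2rad(81.5); ph=yaw+np.pi/2
for sg in (1,-1):
  for x in (400,550,690):
    print(sg,x,ctrl.inverse_kinematics([x,160,44],R2q(down(ph,sg))))
ctrl.reach([530,205,380],R2q(down(ph,-1)))
p=snap('wrist','w1'); print(ctrl.read_state()['time'])
for n,z in [('magazine1_centre',52),('spacer1_centre',52),('rack',0)]:
    for d in ctrl.spot_point(p,n)[:6]: print(n,np.round(d['pixel']),round(d['score'],2),onz(p,d['pixel'],z))
```

```text
1 -45 [array([-0.33, -0.17,  2.47,  3.78,  0.83,  1.11]), None]
1 -30 [array([-0.74, -0.29,  2.55,  2.81,  0.72,  1.82]), None]
1 -15 [array([-1.1 , -0.21,  2.49,  2.1 ,  1.04,  2.28]), None]
1 0 [array([-1.27, -0.03,  2.35,  1.78,  1.35,  2.37]), None]
1 15 [array([-1.31,  0.14,  2.16,  1.57,  1.57,  2.41]), None]
1 30 [array([-1.28,  0.3 ,  1.96,  1.42,  1.75,  2.44]), None]
1 45 [array([-1.23,  0.44,  1.75,  1.3 ,  1.93,  2.48]), None]
1 60 [array([-1.15,  0.57,  1.54,  1.21,  2.1 ,  2.51]), None]
1 75 [array([-1.06,  0.69,  1.34,  1.14,  2.27,  2.53]), None]
1 90 [array([-0.97,  0.8 ,  1.15,  1.08,  2.45,  2.53]), None]
1 105 [array([-0.87,  0.9 ,  0.98,  1.  ,  2.62,  2.51]), None]
-1 -45 [array([-0.33, -0.17,  2.47,  3.78,  0.83, -2.03]), None]
-1 -30 [array([-0.74, -0.29,  2.55,  2.81,  0.72, -1.32]), array([-0.74, -0.73,  2.35,  1.79,  0.22, -0.22])]
-1 -15 [array([-1.1 , -0.21,  2.49,  2.1 ,  1.04, -0.86]), array([-1.1 , -0.64,  2.31,  1.66,  0.84, -0.13])]
-1 0 [array([-1.27, -0.03,  2.35,  1.78,  1.35, -0.77]), array([-1.27, -0.42,  2.2 ,  1.63,  1.28, -0.21])]
-1 15 [arra
[... 328 characters left out ...]
([-1.15,  0.57,  1.54,  1.21,  2.1 , -0.64]), array([-1.15,  0.35,  1.45,  1.41,  2.18, -0.28])]
-1 75 [array([-1.06,  0.69,  1.34,  1.14,  2.27, -0.62]), array([-1.06,  0.5 ,  1.24,  1.4 ,  2.36, -0.24])]
-1 90 [array([-0.97,  0.8 ,  1.15,  1.08,  2.45, -0.61]), array([-0.97,  0.63,  1.05,  1.42,  2.53, -0.19])]
-1 105 [array([-0.87,  0.9 ,  0.98,  1.  ,  2.62, -0.64]), None]
1 400 None
1 550 None
1 690 None
-1 400 [ 0.25 -0.08  1.89 -0.    1.33  0.4 ]
-1 550 [ 0.18  0.23  1.55 -0.    1.35  0.33]
-1 690 [ 0.15  0.52  1.17 -0.    1.45  0.3 ]
3.2667
magazine1_centre [148. 406.] 0.8 [690.15 194.46  52.  ]
rack [151. 302.] 0.95 [555.4  202.33   0.  ]
rack [164. 195.] 0.73 [397.36 206.97   0.  ]
```

View pics/w1.png

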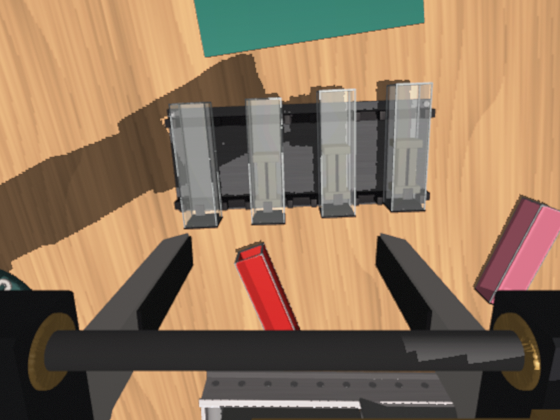

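```bash
cat >> h.py <<'E'
LO=np.array([-3.1,-.76,.27,-1.08,.17,-2.57]);HI=np.array([3.1,2.03,2.55,4.22,2.65,2.57])
def magR(xm,up):
    # magazine frame: x toward mouth, z up side in rack
    x=np.array(xm,float);x/=np.linalg.norm(x); z=np.array(up,float); z-=x*(x@z); z/=np.linalg.norm(z)
    return np.c_[x,np.cross(z,x),z]
def toolR(Mm,t):
    # tool approach = -z_m tilted by t toward mouth; jaw axis = -y_m ; tool y ~ +x_m
    s,c=np.sin(t),np.cos(t)
    x=Mm@[s,0,-c]; z=Mm@[0,-1,0]; return np.c_[x,np.cross(z,x),z]
def md_mag(a):  # mouth down; tool (t=0) points horizontally at azimuth a -> -z_m = d
    d=np.array([np.cos(a),np.sin(a),0]); return magR([0,0,-1],-d)
def tcp(Mm,t,c,gx):
    # TCP for mag centre c, grip at mag x=gx
    T=toolR(Mm,t); return np.array(c)+Mm@[gx,0,0]+8*T[:,0], T
def marg(q): return min((q-LO).min(),(HI-q).min())
E
python3 - <<'E'
from h import *
T=np.array([470,-255,63.])
for t in (0,15,25,35,45):
  tr=np.deg2rad(t)
  for gx in (-45,):
    pk=[]
    for mc in ([690,195],[600,208],[510,221],[420,235]):
        Mm=magR([.147,.989,0],[0,0,1]); r=[]
        for z in (52,120,250):
            P,Q=tcp(Mm,tr,[*mc,z],gx); q=ctrl.inverse_kinematics(P,R2q(Q)); r.append(-1 if q is None else round(marg(q),2))
        pk.append(r)
    print('t',t,'pick',pk)
    for a in range(-180,180,15):
        r=[];qs=[]
        for h in (80,120,165,250):
            P,Q=tcp(md_mag(np.deg2rad(a)),tr,T+[0,0,h],gx); q=ctrl.inverse_kinematics(P,R2q(Q)); r.append(-1 if q is None else round(marg(q),2)); qs.append(q)
        if min(r[:3])>0.02: print('   a',a,r,qs[0],qs[2])
E
```

```text
t 0 pick [[np.float64(0.93), np.float64(0.85), np.float64(0.63)], [np.float64(1.08), np.float64(1.03), np.float64(0.89)], [np.float64(0.9), np.float64(0.85), np.float64(0.81)], [np.float64(0.72), np.float64(0.68), np.float64(0.63)]]
   a -45 [np.float64(0.08), np.float64(0.1), np.float64(0.14), -1] [-0.33 -0.17  2.47  3.78  0.83  1.11] [-0.33 -0.45  2.41  4.05  0.59  0.76]
t 15 pick [[np.float64(1.02), np.float64(0.94), np.float64(0.74)], [np.float64(1.02), np.float64(0.98), np.float64(0.93)], [np.float64(0.8), np.float64(0.79), np.float64(0.73)], [np.float64(0.61), np.float64(0.59), np.float64(0.54)]]
   a -165 [np.float64(0.19), np.float64(0.13), np.float64(0.05), -1] [-0.29  0.8   0.95 -0.89  2.44  0.65] [-0.29  0.74  0.88 -1.03  2.51  0.48]
   a 105 [np.float64(0.14), np.float64(0.1), np.float64(0.03), -1] [-0.87  0.79  0.98  0.77  2.51  2.36] [-0.87  0.72  0.91  0.92  2.6   2.54]
t 25 pick [[np.float64(1.07), np.float64(1.0), np.float64(0.81)], [np.float64(0.97), np.float64(0.96), np.float64(0.9)], [np.float64(0.75), np.float64(0.77), np.float64(0.7)], [np.float64(0.55), np.floa
[... 5959 characters left out ...]
np.float64(0.28), np.float64(0.15)] [-0.82  0.51  1.1   0.43  2.2   2.2 ] [-0.82  0.48  0.98  0.49  2.34  2.29]
   a 120 [np.float64(0.35), np.float64(0.28), np.float64(0.2), np.float64(0.05)] [-0.74  0.57  1.01  0.29  2.3   1.99] [-0.74  0.55  0.88  0.34  2.45  2.06]
   a 135 [np.float64(0.29), np.float64(0.22), np.float64(0.14), -1] [-0.66  0.62  0.95  0.13  2.36  1.75] [-0.66  0.59  0.81  0.15  2.51  1.78]
   a 150 [np.float64(0.28), np.float64(0.21), np.float64(0.12), -1] [-0.58  0.63  0.92 -0.06  2.37  1.49] [-0.58  0.61  0.79 -0.07  2.53  1.48]
   a 165 [np.float64(0.31), np.float64(0.24), np.float64(0.16), -1] [-0.5   0.62  0.94 -0.23  2.34  1.24] [-0.5   0.6   0.8  -0.28  2.49  1.18]
```

w1: four magazines with caps at the bottom (rows ~215–222, columns 203/268/338/407). Spacers show in the three on the right (rows ~150–205), and the left one (nearest the robot) is empty. I'll overlay a wireframe to refine the rack pose.

```bash
cat >> h.py <<'E'
def rackM(x,y,yaw):
    M=np.eye(4); c,s=np.cos(yaw),np.sin(yaw); M[:2,:2]=[[c,-s],[s,c]]; M[:2,3]=x,y; return M
PL=[-138,-46,46,138]
def tp(M,X): return (M@np.r_[X,1])[:3]
def overlay(p,M,name,crop,f,mags=(0,1,2,3)):
    im=p['frame'][:,:,::-1].copy(); r0,r1,c0,c1=crop
    im=cv2.resize(im[r0:r1,c0:c1],None,fx=f,fy=f,interpolation=cv2.INTER_CUBIC)
    def L(a,b,col):
        A,B=proj(p,tp(M,a)),proj(p,tp(M,b)); g=lambda q:(int((q[1]-c0+.5)*f),int((q[0]-r0+.5)*f)); cv2.line(im,g(A),g(B),col,1)
    for i in mags:
        y=PL[i]
        for z,col in ((74,(0,255,0)),(30,(0,0,255))):
            k=[(-80,y-22,z),(80,y-22,z),(80,y+22,z),(-80,y+22,z)]
            for j in range(4): L(k[j],k[(j+1)%4],col)
        for q in (-80,):
            for s in (-22,22): L((q,y+s,30),(q,y+s,74),(255,255,0))
    k=[(-75,-185,0),(75,-185,0),(75,185,0),(-75,185,0)]
    for j in range(4): L(k[j],k[(j+1)%4],(255,0,255))
    cv2.imwrite(f'pics/{name}.png',im)
E
python3 - <<'E'
from h import *
import pickle
p=ctrl.capture('wrist'); pickle.dump(p,open('w1.pkl','wb'))
s=ctrl.read_state()
for n in ['magazine1_centre','spacer1_centre']:
    for d in ctrl.search_frame(p,n)[:6]: print(n,np.round(d['pixel']),round(d['score'],2),onz(p,d['pixel'],60))
overlay(p,rackM(555,203,np.deg2rad(81.5)),'ov1',(70,240,155,450),2.6)
E
```

```text
magazine1_centre [147. 407.] 0.86 [689.33 196.68  60.  ]
```

View pics/ov1.png

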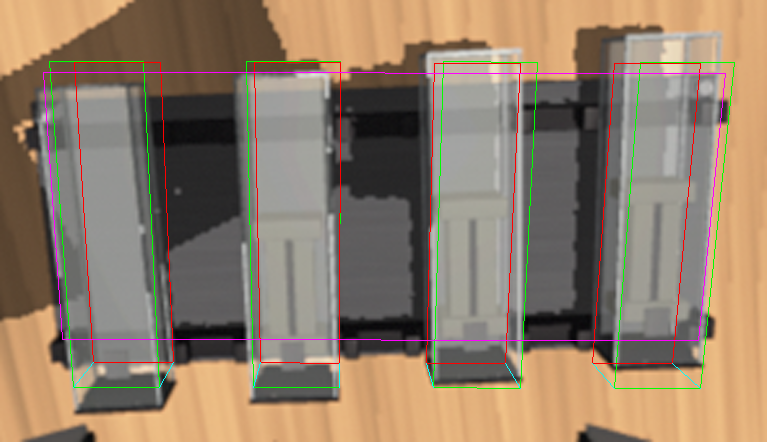

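Run:
```python
from h import *
import pickle
from scipy.optimize import least_squares
p=pickle.load(open('w1.pkl','rb'))
pk=[(3,-80,22,77,411),(3,-80,-22,163,408),(2,-80,22,250,402),(2,-80,-22,339,398),(1,-80,22,433,385),(1,-80,-22,521,380),(0,-80,22,615,371),(0,-80,-22,700,366),
(0,80,22,628,36),(0,80,-22,720,33),(1,80,22,427,53),(1,80,-22,521,50),(2,80,-22,328,75),(3,80,22,40,88)]
def f(v):
    M=rackM(v[0],v[1],v[2]); r=[]
    for i,x,dy,c,rr in pk:
        q=proj(p,tp(M,(x,PL[i]+dy,74))); r+=[(q[1]-155+.5)*2.6-c,(q[0]-70+.5)*2.6-rr]
    return r
s=least_squares(f,[555,203,1.42],loss='soft_l1',f_scale=3); print(s.x,np.rad2deg(s.x[2])); print(np.round(np.reshape(f(s.x),(-1,2))))
np.save('rack.npy',s.x)
overlay(p,rackM(*s.x),'ov2',(70,240,155,450),2.6)
```

```text
[551.2  203.32   1.49] 85.43367422843538
[[ 2. -3.]
 [ 1. -6.]
 [ 7. -6.]
 [ 4. -7.]
 [ 4. -0.]
 [ 3. -1.]
 [ 3.  2.]
 [ 5.  2.]
 [-7.  9.]
 [-4.  6.]
 [-4.  6.]
 [-3.  3.]
 [-7. -9.]
 [-7. -2.]]
```

View pics/ov2.png

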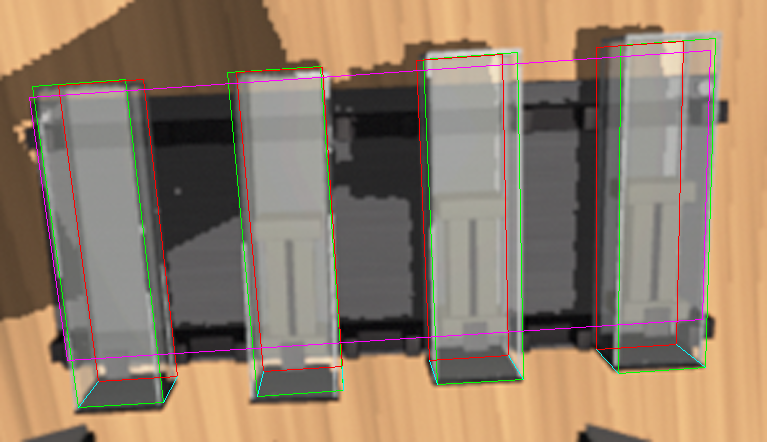

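Run:
```python
from h import *
import pickle
from scipy.optimize import least_squares
p=pickle.load(open('w1.pkl','rb'))
pk=[(3,-80,22,77,411),(3,-80,-22,163,408),(2,-80,22,250,402),(2,-80,-22,339,398),(1,-80,22,433,385),(1,-80,-22,521,380),(0,-80,22,615,371),(0,-80,-22,700,366),
(0,80,22,628,36),(0,80,-22,720,33),(1,80,22,427,53),(1,80,-22,521,50),(2,80,-22,328,75),(2,80,22,238,77),(3,80,22,40,88)]
bars=[(46,-1,35,130),(46,1,722,110),(-70,-1,57,350),(-70,1,710,325)]
def f(v,full=True):
    M=rackM(v[0],v[1],v[2]); r=[]
    for i,x,dy,c,rr in pk:
        q=proj(p,tp(M,(x+v[3+i],PL[i]+dy,74))); r+=[(q[1]-155+.5)*2.6-c,(q[0]-70+.5)*2.6-rr]
    for x,sg,c,rr in bars:
        q=proj(p,tp(M,(x,-sg*185,v[7]))); r+=[(q[0]-70+.5)*2.6-rr]
    r+=[(v[7]-35)*.3]
    return r
s=least_squares(f,[551,203,1.46,0,0,0,0,35],loss='soft_l1',f_scale=3); print(s.x,np.rad2deg(s.x[2])); print(np.round(s.fun))
np.save('rack.npy',s.x)
M=rackM(*s.x[:3])
overlay(p,M,'ov3',(70,240,155,450),2.6)
```

```text
[552.27 209.19   1.46   0.96  -3.33 -10.58 -12.48  34.  ] 83.60079760639692
[-3. -0. -3. -0.  3. -1.  0.  0. -0. -3. -2. -1. -1. -3.  1. -1. -0.  2.
  3.  2.  3.  2.  3.  1. -1. -0. -4.  1. -1.  1.  3. -3. -1.  1. -0.]
```

View pics/ov3.png

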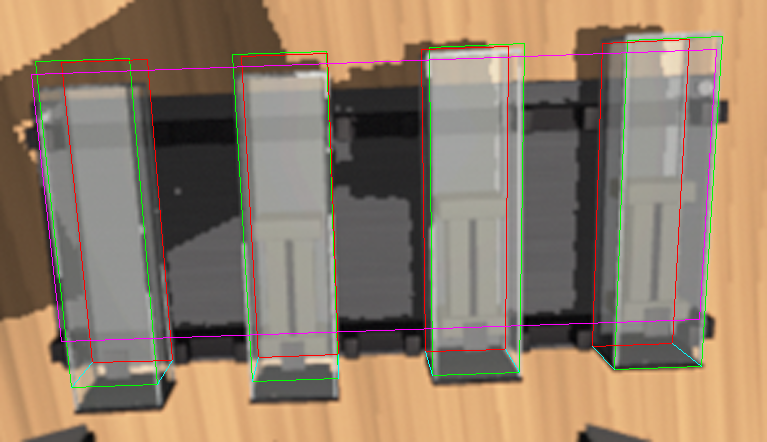

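Run:
```python
from h import *
import pickle
ph=np.deg2rad(-8)
ctrl.reach([470,-330,420],R2q(down(ph,1)))
p=snap('wrist','w2'); pickle.dump(p,open('w2.pkl','wb'));print(ctrl.read_state()['time'],p['position'])
for n,z in [('tote_floor',63),('tote',58),('conveyor',0),('bay_home',63)]:
    for d in ctrl.spot_point(p,n)[:6]: print(n,np.round(d['pixel']),round(d['score'],2),onz(p,d['pixel'],z))
```

```text
5.5667 [ 480.97 -254.77  589.  ]
tote_floor [ 97. 274.] 0.7 [ 468.24 -251.65   63.  ]
tote [100. 276.] 0.84 [ 469.57 -254.88   58.  ]
bay_home [101. 424.] 0.88 [ 668.55 -284.61   63.  ]
```

View pics/w2.png

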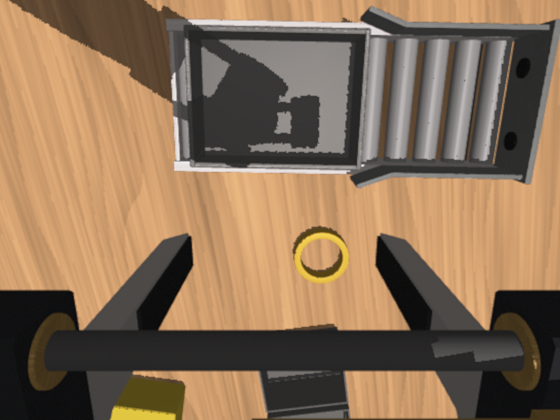

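```bash
cat >> h.py <<'E'
def ovt(p,M,name,crop,f):
    im=p['frame'][:,:,::-1].copy(); r0,r1,c0,c1=crop
    im=cv2.resize(im[r0:r1,c0:c1],None,fx=f,fy=f,interpolation=cv2.INTER_CUBIC)
    for hx,hy,z,col in ((105,80,130,(0,255,0)),(100,75,130,(0,255,255)),(100,75,63,(0,0,255))):
        k=[(-hx,-hy,z),(hx,-hy,z),(hx,hy,z),(-hx,hy,z)]
        k=[proj(p,tp(M,a)) for a in k]; k=np.array([[(q[1]-c0+.5)*f,(q[0]-r0+.5)*f] for q in k]).astype(int)
        cv2.polylines(im,[k],True,col,1)
    cv2.imwrite(f'pics/{name}.png',im)
E
python3 - <<'E'
from h import *
import pickle
p=pickle.load(open('w2.pkl','rb'))
ovt(p,rackM(469,-253,np.deg2rad(-8)),'ot1',(5,195,150,450),2.6)
E
```

```text
(no output)
```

View pics/ot1.png

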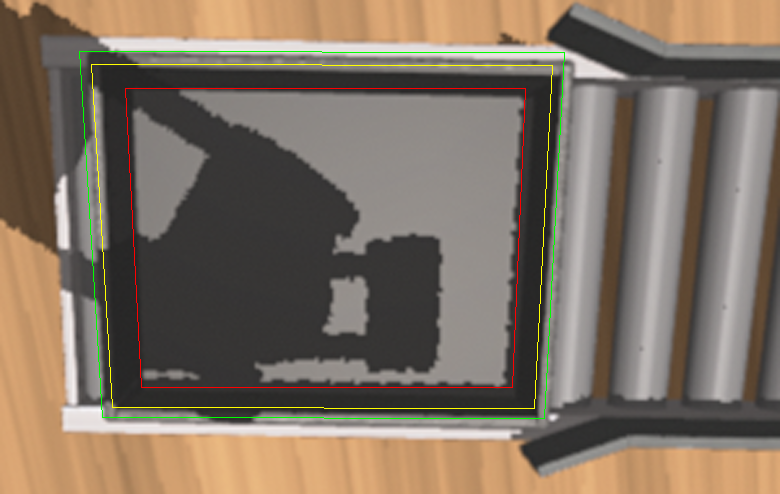

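```bash
cat >> h.py <<'E'
TI=np.deg2rad(45); GX=-35.
rk=np.load('rack.npy'); RM=rackM(*rk[:3]); MR=RM[:3,:3]
def magc(i,z=52,dx=None): return tp(RM,(rk[3+i] if dx is None else dx,PL[i],z))
def pick_pose(i,z=52): 
    P,Q=tcp(MR,TI,magc(i,z),GX); return P,Q
def go(P,Q): ctrl.reach(list(P),R2q(Q))
def lin(P,v=150,Q=None): ctrl.movel(list(P),None if Q is None else R2q(Q),max_speed=v)
def st(): 
    s=ctrl.read_state(); print('t %.1f'%s['time'],'tcp',np.array(s['tcp_pos']),'F',np.array(s['contact_force']),'w %.1f'%s['grip_width']); return s
E
python3 - <<'E'
from h import *
for i in (0,1,2):
    print(magc(i))
i=0
P,Q=pick_pose(i,220); go(P,Q); st(); snap('wrist','w3')
P,_=pick_pose(i,110); lin(P,200); snap('wrist','w3b'); st()
E
```

```text
[689.52 194.76  52.  ]
[597.61 200.75  52.  ]
[505.38 203.8   52.  ]
t 7.8 tcp [686.75 164.68 215.29] F [-0.34  0.01 -1.08] w 93.4
t 8.6 tcp [687.46 165.51 106.61] F [0.45 0.77 0.71] w 94.1
```

View pics/w3b.png

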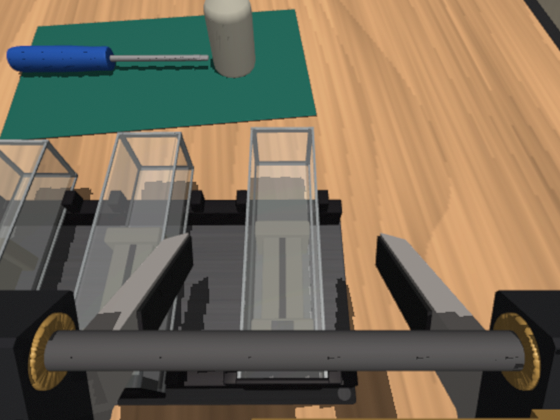

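The tube is centred between the jaws at column ~282. Descending and gripping.

Run:
```python
from h import *
i=0
P,Q=pick_pose(i,52); lin(P,100); st(); ctrl.close_gripper(); s=st(); snap('side','s3')
P,_=pick_pose(i,56); lin(P,40); st()
P,_=pick_pose(i,260); lin(P,200); st(); snap('wrist','w4')
np.save('tote.npy',[473,-253,np.deg2rad(-8.8)])
# hover
T=rackM(473,-253,np.deg2rad(-8.8))
for a in (-60,-75,-90):
    for tx,ty in ((55,35),(55,-35),(-55,35),(-55,-35),(0,0)):
        r=[]
        for z in (63+78,63+250):
            P,Q=tcp(md_mag(np.deg2rad(a)),TI,tp(T,(tx,ty,z)),GX); q=ctrl.inverse_kinematics(P,R2q(Q)); r.append(None if q is None else round(float(marg(q)),2))
        print(a,tx,ty,r)
```

```text
t 9.4 tcp [686.41 165.67  46.29] F [ 0.52 -0.36 -0.19] w 93.7
t 10.2 tcp [686.2  165.6   46.35] F [ 0.3  -0.02  0.2 ] w 44.2
t 10.5 tcp [686.22 165.46  50.18] F [-0.41  0.02 -1.24] w 43.6
t 11.7 tcp [685.6  165.53 252.13] F [ 0.46 -0.13 -1.66] w 43.9
-60 55 35 [0.37, 0.48]
-60 55 -35 [0.44, 0.54]
-60 -55 35 [0.33, 0.28]
-60 -55 -35 [0.33, 0.28]
-60 0 0 [0.42, 0.41]
-75 55 35 [0.29, 0.36]
-75 55 -35 [0.31, 0.4]
-75 -55 35 [0.3, 0.36]
-75 -55 -35 [0.33, 0.4]
-75 0 0 [0.3, 0.38]
-90 55 35 [0.28, 0.3]
-90 55 -35 [0.28, 0.32]
-90 -55 35 [0.28, 0.29]
-90 -55 -35 [0.28, 0.32]
-90 0 0 [0.28, 0.31]
```

View pics/w4.png

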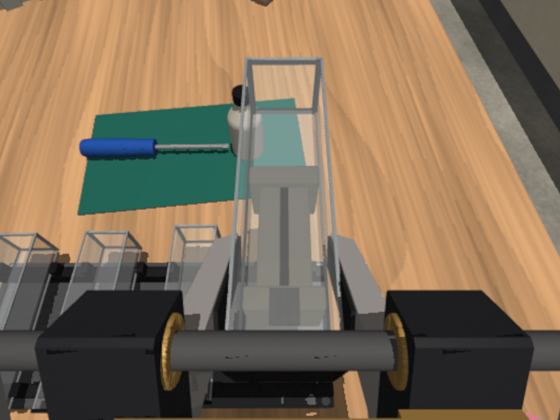

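```bash
cat >> h.py <<'E'
A=np.deg2rad(-75)
def rp(tx,ty,z):
    T=rackM(*np.load('tote.npy')); return tcp(md_mag(A),TI,tp(T,(tx,ty,z)),GX)
def ttop(nm=None):
    p=ctrl.capture('top')
    if nm: cv2.imwrite(f'pics/{nm}.png',p['frame'][:,:,::-1])
    for n,z in (('tote_floor',63),('tote',58)):
        for d in ctrl.spot_point(p,n)[:2]: print(n,np.round(d['pixel'],1),round(d['score'],2),onz(p,d['pixel'],z))
    return p
E
python3 - <<'E'
from h import *
P,Q=rp(55,35,63+230); go(P,Q); st(); ttop('t4'); snap('wrist','w5')
snap('side','s5')
E
```

```text
t 13.3 tcp [ 534.24 -231.84  321.18] F [ 0.33 -0.31 -1.44] w 43.7
tote_floor [251.8 360.7] 0.88 [ 461.93 -258.71   63.  ]
tote_floor [191.8 371.5] 0.46 [ 649.77 -289.57   63.  ]
tote [254.6 356.9] 0.98 [ 452.98 -247.72   58.  ]
```

View pics/w5.png

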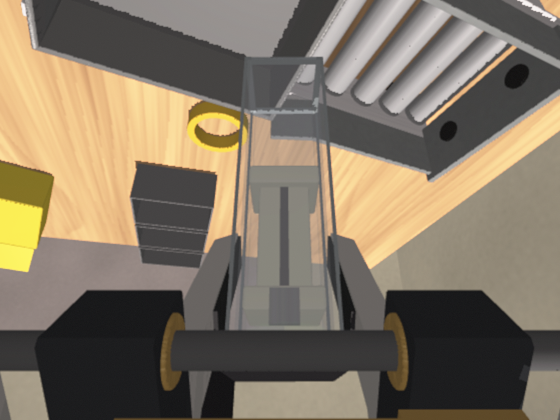

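View pics/s5.png

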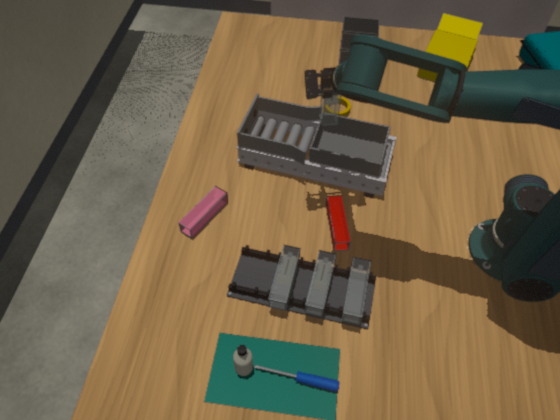

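Run:
```python
from h import *
p=ctrl.capture('wrist')
ovt(p,rackM(*np.load('tote.npy')),'ot2',(0,300,0,560),1.4)
p=ctrl.capture('top')
ovt(p,rackM(*np.load('tote.npy')),'ot3',(130,310,290,450),4)
import cv2
p['frame']=cv2.cvtColor(cv2.imread('pics/top0.png'),cv2.COLOR_BGR2RGB)
ovt(p,rackM(*np.load('tote.npy')),'ot4',(130,310,290,450),3.3)
```

```text
(no output)
```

View pics/ot2.png

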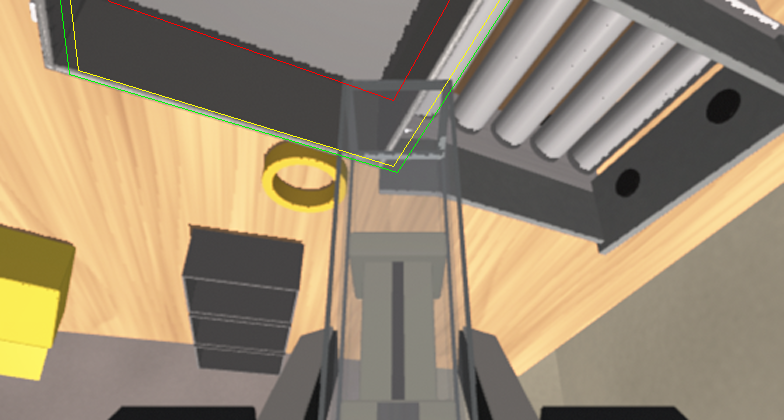

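View pics/ot3.png

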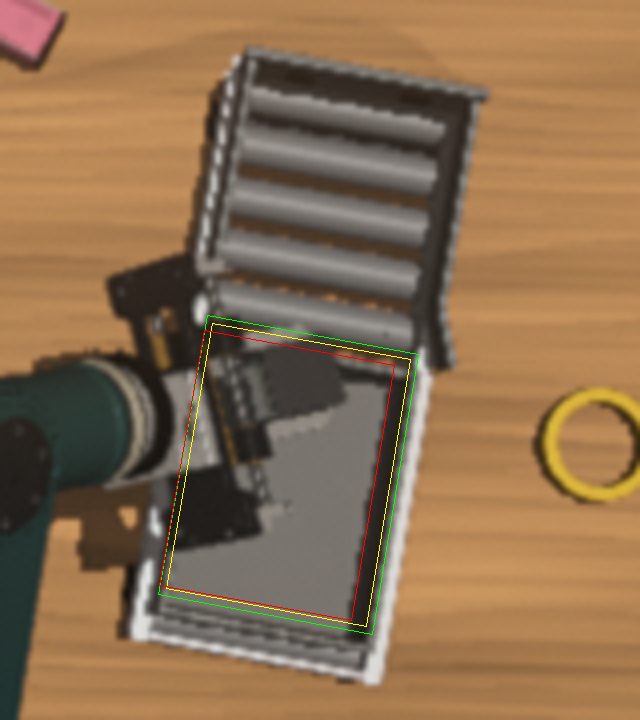

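View pics/ot4.png

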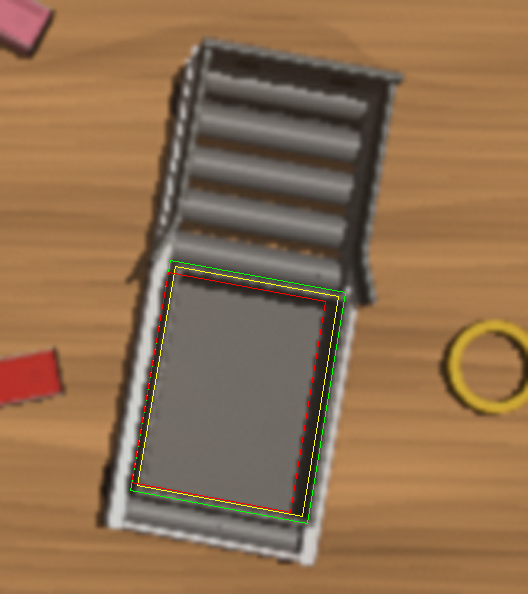

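Run:
```python
import cv2,numpy as np
a=cv2.imread('pics/top0.png')[195:305,310:410]; b=cv2.imread('pics/t4.png')[195:305,310:410]
cv2.imwrite('pics/cmp.png',cv2.resize(np.hstack([a,b]),None,fx=4,fy=4,interpolation=cv2.INTER_CUBIC))
```

```text
(no output)
```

View pics/cmp.png

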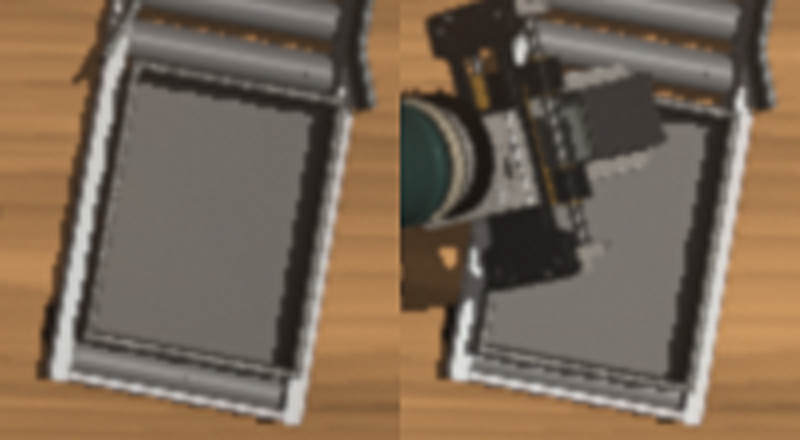

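Run:
```python
from h import *
np.save('tote.npy',[463,-251.4,np.deg2rad(-8.8)])
p=ctrl.capture('wrist')
ovt(p,rackM(*np.load('tote.npy')),'ot5',(0,300,0,560),1.4)
```

```text
(no output)
```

View pics/ot5.png

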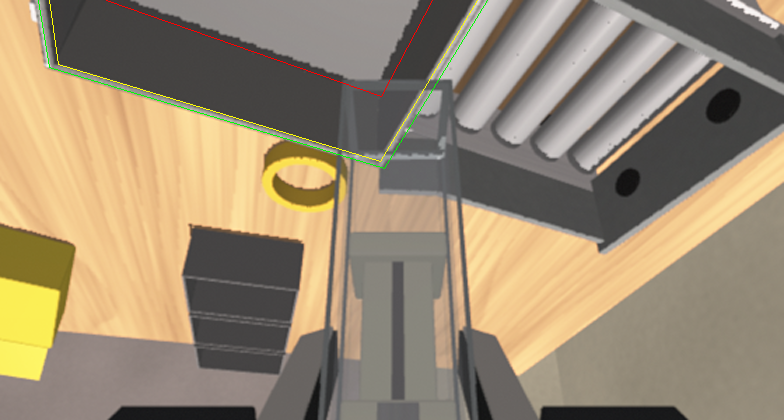

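Run:
```python
from h import *
P,Q=rp(50,30,63+230); lin(P,150); 
P,_=rp(50,30,63+80+15); lin(P,150); st()
for dz in (6,2,-1,-3):
    P,_=rp(50,30,63+80+dz); lin(P,30); print(dz,P); st()
snap('side','s6')
```

```text
t 15.0 tcp [ 519.32 -235.05  188.94] F [ 0.23 -1.07 -1.57] w 43.8
6 [ 518.47 -234.87  178.34]
t 15.4 tcp [ 518.35 -234.85  178.11] F [ 0.65  0.42 -1.84] w 43.8
2 [ 518.47 -234.87  174.34]
t 15.7 tcp [ 518.38 -234.86  174.13] F [-0.62 -1.02 -2.36] w 44.1
-1 [ 518.47 -234.87  171.34]
t 16.0 tcp [ 519.83 -235.27  173.8 ] F [0.42 0.69 4.36] w 44.1
-3 [ 518.47 -234.87  169.34]
t 16.2 tcp [ 520.6  -235.57  173.74] F [-0.26  2.85  7.29] w 43.5
```

View pics/s6.png

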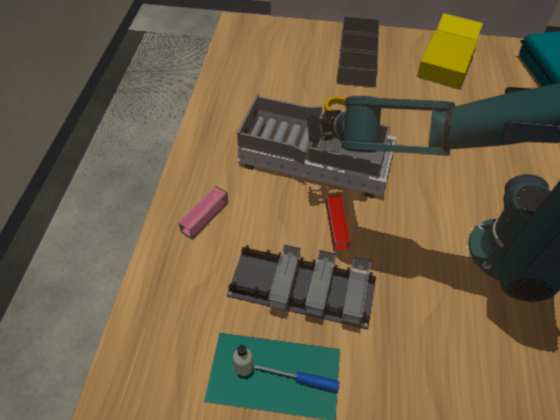

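```bash
cat >> h.py <<'E'
def rap(tx,ty,up=45,dn=14,v=300,c=None):
    c=63+80+1.5 if c is None else c
    P,_=rp(tx,ty,c+up); lin(P,200)
    P,_=rp(tx,ty,c-dn)
    try: lin(P,v)
    except ctrl.MotionError as e: print('ERR',e)
    s=ctrl.read_state(); print('rap z %.1f'%s['tcp_pos'][2],'F',np.array(s['contact_force']))
E
python3 - <<'E'
from h import *
rap(50,30); st()
snap('wrist','w7')
P,_=rp(50,30,63+80+30); lin(P,100); snap('wrist','w7b'); st()
E
```

```text
rap z 158.1 F [1.23 0.76 0.11]
t 17.0 tcp [ 518.5  -234.55  158.07] F [1.23 0.76 0.11] w 43.8
t 17.7 tcp [ 518.07 -234.77  201.87] F [ 0.41 -0.58 -2.09] w 43.5
```

View pics/w7.png

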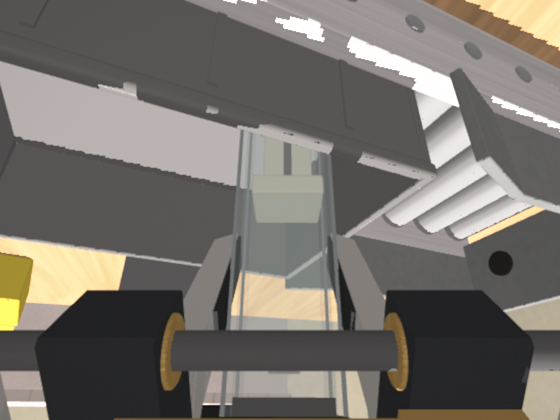

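View pics/w7b.png

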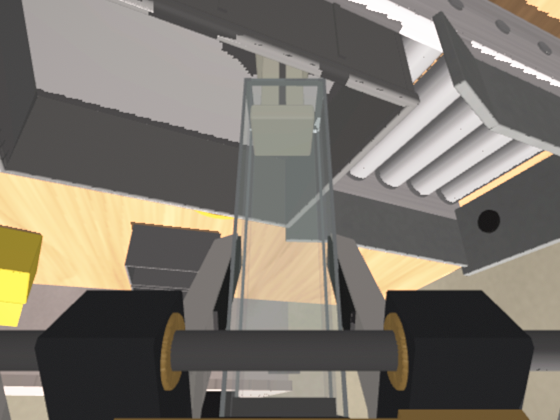

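One rap freed the spacer; it stands on the tote floor while the tube rises. The tube slipped about 15.7 mm in the jaws, to be compensated when placing. Lifting clear.

Run:
```python
from h import *
P,_=rp(50,30,63+80+230-16); lin(P,150); st(); snap('wrist','w8'); ttop('t8')
```

```text
t 19.1 tcp [ 518.22 -234.74  384.83] F [-0.29  0.06 -2.3 ] w 44.0
tote_floor [254.1 358.9] 0.83 [ 454.69 -253.25   63.  ]
tote [251.8 359.4] 0.73 [ 461.85 -255.33   58.  ]
```

View pics/w8.png

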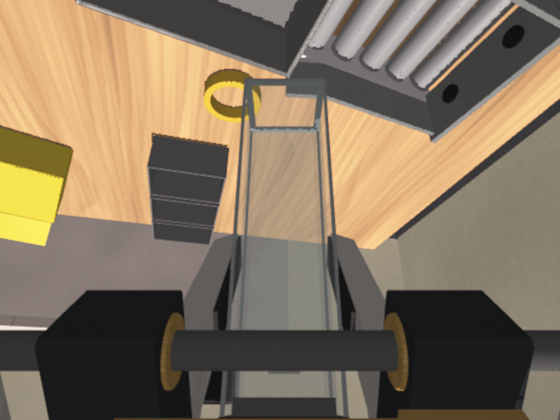

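```bash
cat >> h.py <<'E'
def place(i,gx,dx=None,fine=True):
    f=lambda z: tcp(MR,TI,magc(i,z,dx),gx)
    P,Q=f(260); go(P,Q)
    P,_=f(85); lin(P,200); snap('wrist',f'pl{i}')
    for z in (62,56,53,51.5):
        P,_=f(z); lin(P,50); s=ctrl.read_state(); print(z,np.array(s['tcp_pos'])-P,np.array(s['contact_force']))
        if s['contact_force'][2]>3: break
E
python3 - <<'E'
from h import *
place(0,-19.3); snap('side','s9')
E
```

```text
62 [-0.12  0.09 -0.38] [-0.47 -0.42 -2.3 ]
56 [ 0.23 -0.09  0.16] [-0.08  0.53 -0.61]
53 [0.32 0.52 1.93] [-2.11 -0.42  5.2 ]
```

Run:
```python
import cv2
a=cv2.imread('pics/s9.png')[220:400,220:400]; cv2.imwrite('pics/s9c.png',cv2.resize(a,None,fx=3.3,fy=3.3,interpolation=cv2.INTER_CUBIC))
```

```text
(no output)
```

View pics/s9c.png

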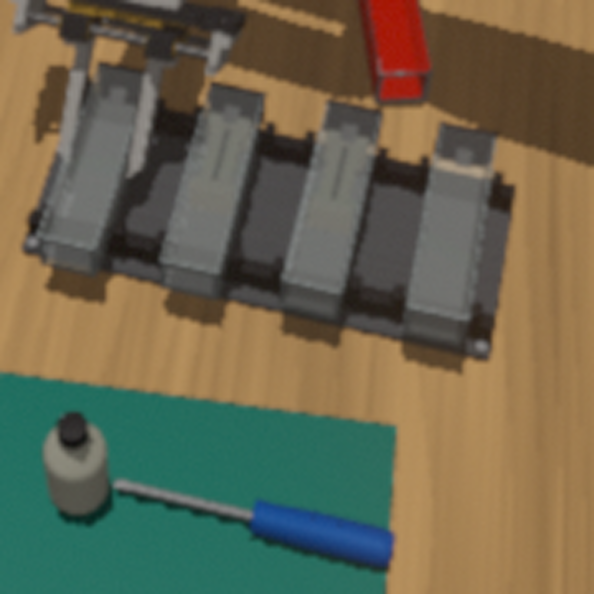

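View pics/pl0.png

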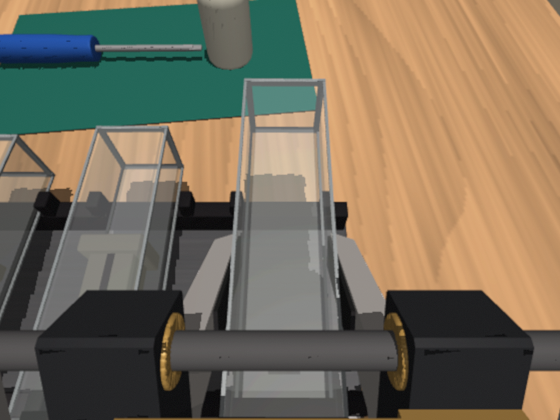

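```bash
python3 - <<'E'
from h import *
ctrl.open_gripper(); 
P,_=tcp(MR,TI,magc(0,150),-19.3); lin(P,150)
P,Q=pick_pose(1,150); lin(P,200); snap('wrist','w10'); st()
P,_=pick_pose(1,100); lin(P,200); snap('wrist','w10b')
ttop('t10')
E
python3 - <<'E'
import cv2,numpy as np
a=cv2.imread('pics/t10.png')[130:310,130:420]; cv2.imwrite('pics/t10c.png',cv2.resize(a,None,fx=2.7,fy=2.7,interpolation=cv2.INTER_CUBIC))
E
```

```text
t 25.6 tcp [595.13 171.55 144.  ] F [-0.03  0.62  0.02] w 93.6
tote_floor [253.2 358.3] 0.91 [ 457.4  -251.36   63.  ]
tote_floor [221.9 362.6] 0.37 [ 554.7  -263.18   63.  ]
tote [253.  358.6] 0.79 [ 458.07 -252.91   58.  ]
tote [252.7 360.7] 0.68 [ 459.19 -259.4    58.  ]
```

View pics/w10.png

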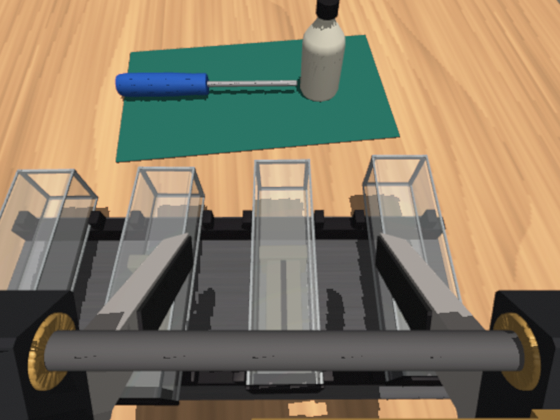

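View pics/t10c.png

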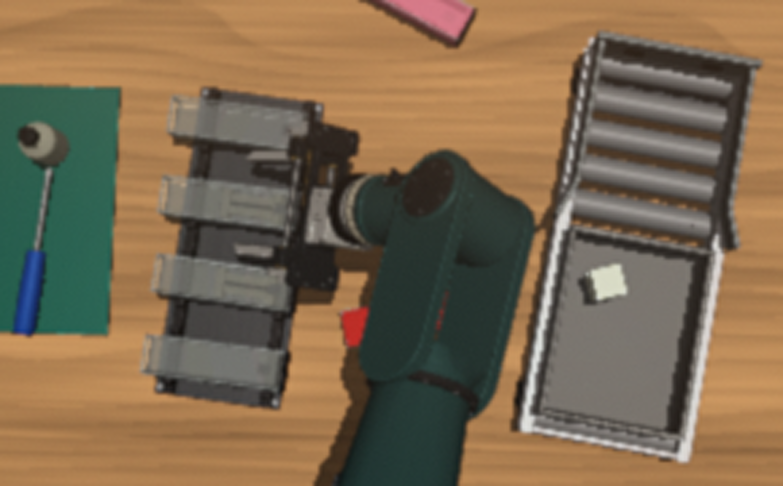

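Magazine 1 is back in place, and its spacer stands in the tote at top-view crop (605,283). Next is magazine 2, with softer raps.

Run:
```python
from h import *
i=1
P,Q=pick_pose(i,53); lin(P,100); ctrl.close_gripper(); s=st()
P,_=pick_pose(i,57); lin(P,40)
P,_=pick_pose(i,260); lin(P,250); st()
P,Q=rp(-10,-32,63+230); go(P,Q); p=snap('wrist','w11'); st()
ovt(p,rackM(*np.load('tote.npy')),'ot6',(0,300,0,560),1.4)
```

```text
t 27.6 tcp [594.37 171.57  47.42] F [ 0.29 -0.23  0.34] w 44.0
t 28.8 tcp [593.47 171.5  252.07] F [ 0.52  0.49 -3.09] w 43.8
t 30.6 tcp [ 449.83 -286.62  321.28] F [-0.19 -0.1  -1.49] w 43.3
```

View pics/ot6.png

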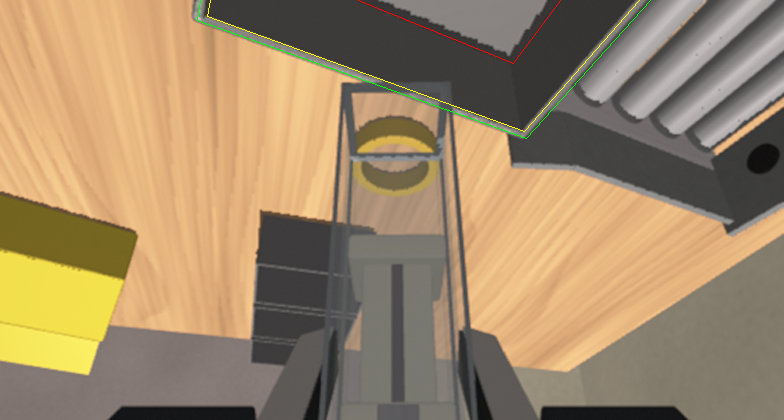

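Run:
```python
from h import *
x,y=-10,-32
P,_=rp(x,y,63+80+30); lin(P,150)
for k in range(2):
    rap(x,y,up=45,dn=6,v=230); 
snap('wrist','w12'); 
P,_=rp(x,y,63+80+25); lin(P,80); snap('wrist','w12b'); st()
```

```text
rap z 167.5 F [-0.45 -0.38 -1.64]
rap z 165.0 F [-0.82  0.4  -1.4 ]
t 33.6 tcp [ 449.7  -286.87  197.59] F [ 0.17 -0.14 -1.99] w 44.2
```

View pics/w12b.png

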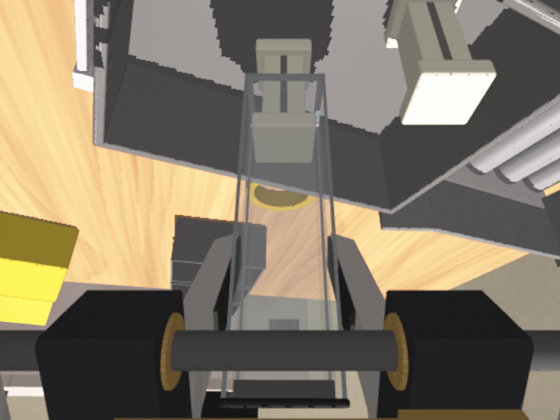

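Run:
```python
from h import *
x,y=-10,-32
for dz in (-3,-5,-7,-9,-11,-13,-15):
    P,_=rp(x,y,63+80+dz); lin(P,25); s=ctrl.read_state(); print(dz,P[2],s['tcp_pos'][2],s['contact_force'][2])
    if s['contact_force'][2]>2: break
P,_=rp(x,y,63+80+230-16); lin(P,150); st(); snap('wrist','w13'); ttop('t13')
```

```text
-3 169.34314575050763 169.56033592399342 -1.0534765856311947
-5 167.34314575050763 167.2125085137983 -1.7202987130019376
-7 165.34314575050763 165.1218512877032 -0.9687474671086378
-9 163.34314575050763 163.38038893981877 -1.1963618189308778
-11 161.34314575050763 163.29782172955464 4.320394393109709
t 37.5 tcp [ 449.45 -286.84  384.88] F [-0.3   0.65 -1.6 ] w 44.2
tote_floor [222.5 217.7] 0.74 [539.85 187.76  63.  ]
tote_floor [253.2 359.3] 0.67 [ 457.49 -254.45   63.  ]
tote [251.6 357. ] 0.67 [ 462.25 -247.88   58.  ]
tote [255.3 385. ] 0.47 [ 453.36 -334.77   58.  ]
```

View pics/w13.png

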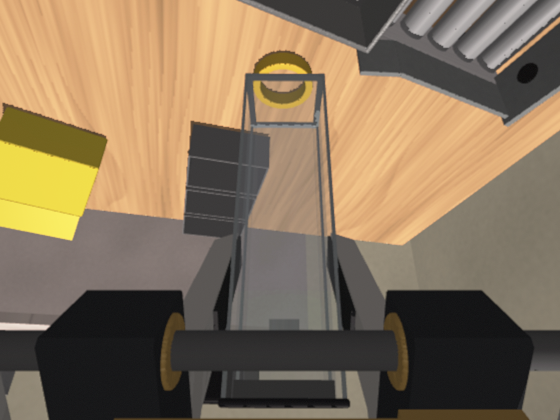

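```bash
python3 - <<'E'
from h import *
place(1,-24.5); ctrl.open_gripper(); 
P,_=tcp(MR,TI,magc(1,150),-24.5); lin(P,150)
P,Q=pick_pose(2,150); lin(P,200); snap('wrist','w14'); st()
ttop('t14')
E
python3 - <<'E'
import cv2,numpy as np
a=cv2.imread('pics/t14.png')[130:310,130:420]; cv2.imwrite('pics/t14c.png',cv2.resize(a,None,fx=2.7,fy=2.7,interpolation=cv2.INTER_CUBIC))
E
```

```text
62 [-0.13  0.08 -0.33] [ 0.07  0.67 -1.03]
56 [ 0.14 -0.07  0.01] [-0.12  0.02 -1.42]
53 [0.22 0.36 2.28] [-3.11 -2.41  7.25]
t 44.1 tcp [502.98 174.55 144.21] F [-0.16  0.37  0.57] w 94.0
tote_floor [251.  362.4] 0.94 [ 464.55 -263.92   63.  ]
tote [250.4 355.5] 0.94 [ 465.83 -243.17   58.  ]
```

View pics/w14.png

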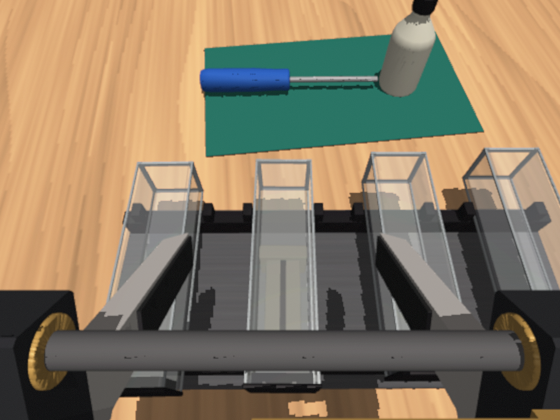

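View pics/t14c.png

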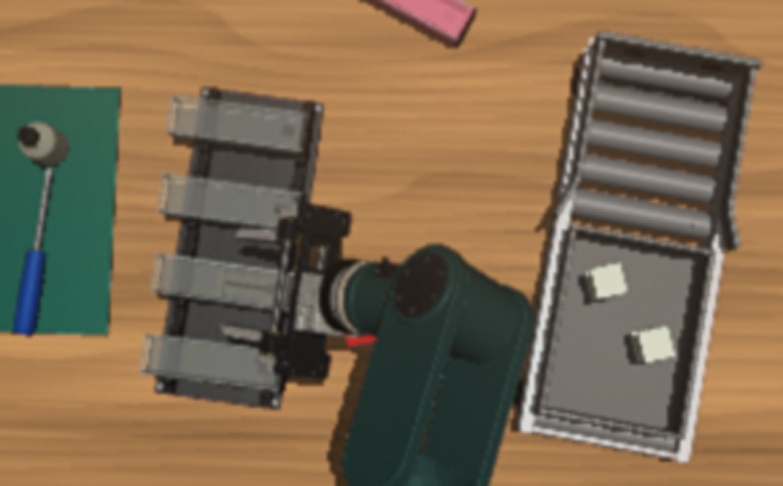

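Magazines 1 and 2 are seated and both spacers stand in the tote, at crop (605,283) and (652,345). Now magazine 3, to be rapped at the near-left spot.

Run:
```python
from h import *
i=2
P,Q=pick_pose(i,53); lin(P,100); ctrl.close_gripper(); s=st()
P,_=pick_pose(i,57); lin(P,40)
P,_=pick_pose(i,260); lin(P,250); st()
P,Q=rp(-50,32,63+230); go(P,Q); p=snap('wrist','w15'); st()
ovt(p,rackM(*np.load('tote.npy')),'ot7',(0,300,0,560),1.4); ttop('t15')
```

```text
t 46.2 tcp [501.99 174.66  47.31] F [ 0.13 -0.27  0.57] w 43.9
t 47.4 tcp [501.21 174.6  252.21] F [ 0.15  0.43 -1.81] w 43.5
t 48.9 tcp [ 419.91 -217.23  320.86] F [ 0.18  0.51 -2.16] w 43.9
tote_floor [252.7 362. ] 0.97 [ 459.28 -262.76   63.  ]
tote [251.7 358.7] 0.75 [ 462.1  -253.15   58.  ]
```

View pics/ot7.png

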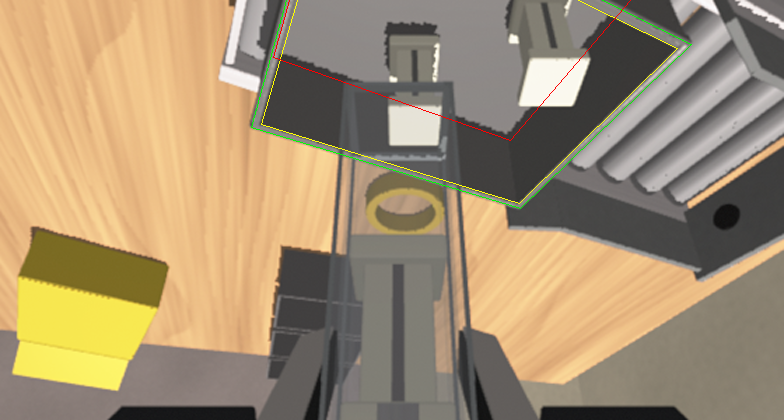

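Run:
```python
from h import *
x,y=-50,32
P,_=rp(x,y,63+80+30); lin(P,150)
for k in range(2):
    rap(x,y,up=45,dn=6,v=230); 
P,_=rp(x,y,63+80+25); lin(P,80); snap('wrist','w16b')
for dz in (-1,-3,-5,-7,-9,-11,-13,-15):
    P,_=rp(x,y,63+80+dz); lin(P,25); s=ctrl.read_state(); print(dz,P[2],s['tcp_pos'][2],s['contact_force'][2])
    if s['contact_force'][2]>2: break
P,_=rp(x,y,63+80+25); lin(P,80); st()
```

```text
rap z 167.6 F [ 1.91 -0.14 -3.18]
rap z 164.9 F [ 0.67 -0.1  -1.66]
-1 171.34314575050763 171.60297292234978 -1.630280972093586
-3 169.34314575050763 169.19717140238706 -1.5228646425388805
-5 167.34314575050763 167.0875292622789 -2.1585710642411544
-7 165.34314575050763 165.102420478069 -2.5610016654782717
-9 163.34314575050763 163.5308259283794 -1.6846622574409162
-11 161.34314575050763 163.44459411131876 4.9130454221012405
t 55.0 tcp [ 419.79 -217.52  197.28] F [-0.2   0.59 -2.64] w 43.7
```

View pics/w16b.png

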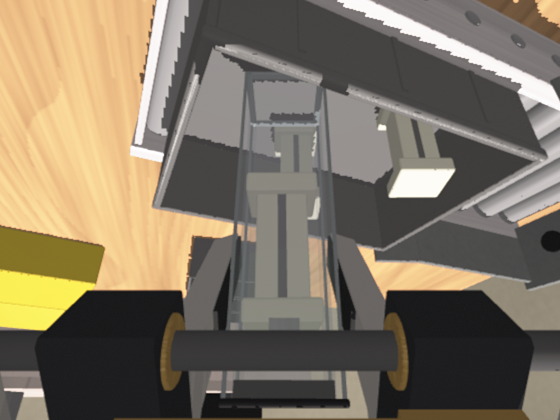

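The spacer is still pinched in the tube (head at row ~180). Rapping again.

Run:
```python
from h import *
x,y=-50,32
rap(x,y,up=50,dn=6,v=270,c=134.2); 
P,_=rp(x,y,134.2+25); lin(P,80); snap('wrist','w17')
```

```text
rap z 156.2 F [-0.15  0.39 -1.03]
```

View pics/w17.png

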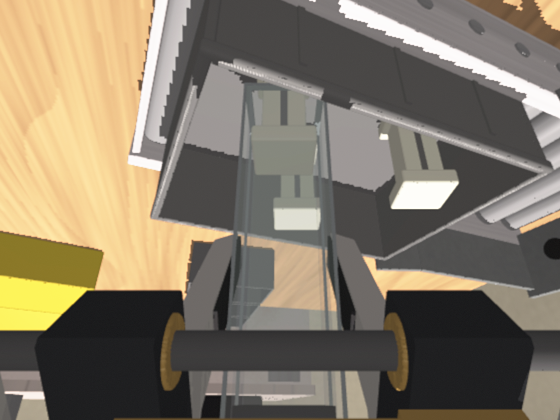

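Released (head now at row ~150, near the mouth). I'll measure the slip, lift off and put it back.

```bash
python3 - <<'E'
from h import *
x,y=-50,32
zc=None
for dz in (4,1,-1,-3,-5,-7,-9,-11,-13,-15,-17):
    P,_=rp(x,y,134+dz); lin(P,25); s=ctrl.read_state()
    if s['contact_force'][2]>2: zc=s['tcp_pos'][2]; break
slip=173.8-zc; print('slip',slip,s['contact_force'])
P,_=rp(x,y,63+80+230-16); lin(P,120); st(); snap('wrist','w18')
gx=-35+slip
place(2,gx); ctrl.open_gripper(); 
P,_=tcp(MR,TI,magc(2,150),gx); lin(P,150)
st(); ttop('t18'); snap('wrist','w18b')
E
python3 - <<'E'
import cv2,numpy as np
a=cv2.imread('pics/t18.png')[130:310,130:420]; cv2.imwrite('pics/t18c.png',cv2.resize(a,None,fx=2.7,fy=2.7,interpolation=cv2.INTER_CUBIC))
E
```

```text
slip 18.3129750912413 [1.28 1.98 6.44]
t 61.1 tcp [ 419.82 -217.53  385.48] F [ 0.98 -1.01 -1.35] w 44.2
62 [-0.12  0.09 -0.27] [-0.29 -1.15 -1.43]
56 [0.79 0.03 0.62] [1.95 1.37 1.24]
53 [0.88 0.55 2.41] [-2.2  -0.49  8.72]
t 66.6 tcp [503.55 192.83 143.39] F [ 0.04  0.31 -1.29] w 94.1
tote_floor [253.6 363.2] 0.8 [ 456.61 -266.51   63.  ]
tote_floor [206.2 213.3] 0.29 [590.41 203.68  63.  ]
tote [250.8 355.7] 0.59 [ 464.61 -243.81   58.  ]
```

View pics/w18b.png

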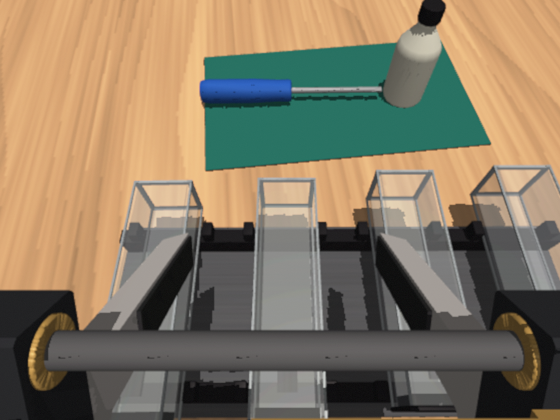

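View pics/t18c.png

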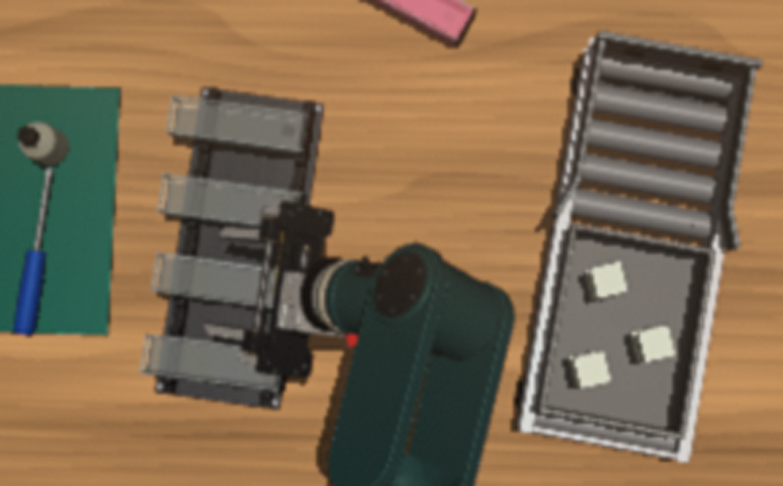

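Run:
```python
from h import *
yaw=np.deg2rad(81.5); ph=yaw+np.pi/2
ctrl.reach([530,205,380],R2q(down(ph,-1)))
p=snap('wrist','w19'); overlay(p,RM,'ov19',(70,240,155,450),2.6)
ctrl.close_gripper()
cy=np.deg2rad(-8.8); u=np.array([np.cos(cy),np.sin(cy),0])
for sg in (1,-1):
  Q=down(cy+np.pi/2,sg)
  for k in (-145,-113,0,110): 
    X=np.array([462,-251,0])+u*k; 
    for z in (98,220): 
      q=ctrl.inverse_kinematics([X[0],X[1],z],R2q(Q)); print(sg,k,z,None if q is None else round(float(marg(q)),2))
```

```text
1 -145 98 0.39
1 -145 220 0.39
1 -113 98 0.43
1 -113 220 0.43
1 0 98 0.55
1 0 220 0.55
1 110 98 0.62
1 110 220 0.62
-1 -145 98 0.54
-1 -145 220 0.49
-1 -113 98 0.61
-1 -113 220 0.55
-1 0 98 0.85
-1 0 220 0.79
-1 110 98 1.07
-1 110 220 0.89
```

View pics/ov19.png

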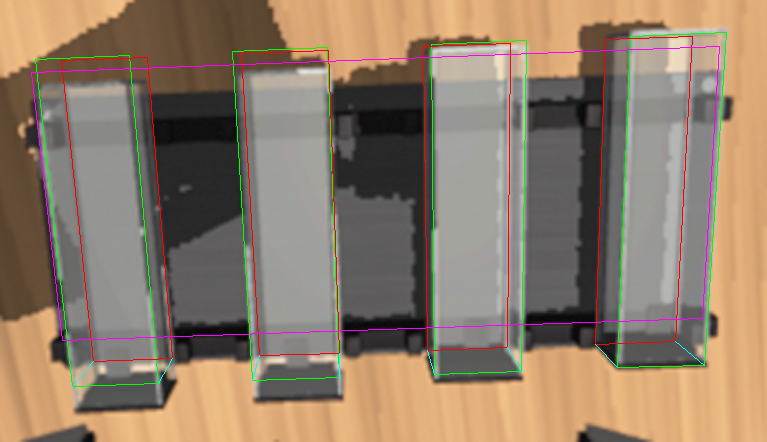

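All four magazines are empty and seated within a millimetre or two of their start positions. Now the push.

```bash
cat >> h.py <<'E'
cy=np.deg2rad(-8.8); u=np.array([np.cos(cy),np.sin(cy),0]); PQ=down(cy+np.pi/2,-1)
def pp(k,z,v,off=0):
    X=np.array([462,-251,0])+u*k+off*np.array([-u[1],u[0],0]); lin([X[0],X[1],z],v)
E
python3 - <<'E'
from h import *
X=np.array([462,-251,0])+u*-150; ctrl.reach([X[0],X[1],230],R2q(PQ)); st()
p=snap('wrist','w20'); ttop('t20')
for n in ('bay_home','tote_floor','tote','conveyor'):
    for d in ctrl.spot_point(p,n)[:2]: print(n,d['score'],onz(p,d['pixel'],{'conveyor':0,'tote':58}.get(n,63)))
E
```

```text
t 71.1 tcp [ 314.37 -227.94  230.48] F [ 1.11 -0.09 -0.15] w 0.2
tote_floor [252.5 358.8] 0.93 [ 459.6  -252.87   63.  ]
tote_floor [220.5 144.8] 0.39 [539.53 415.57  63.  ]
tote [251.2 357.8] 0.56 [ 463.56 -250.34   58.  ]
tote_floor 0.63 [ 462.29 -251.23   63.  ]
tote 0.72 [ 460.9 -252.2   58. ]
```

View pics/w20.png

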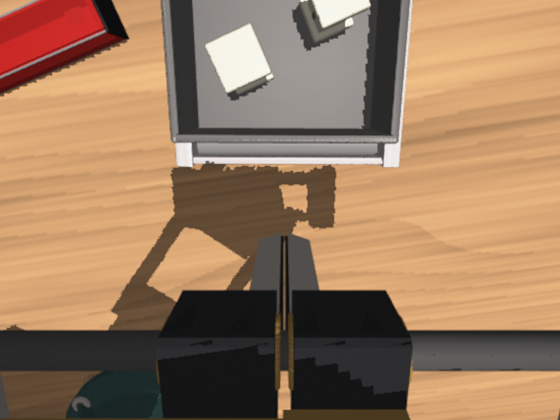

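Run:
```python
from h import *
pp(-150,98,150); st()
pp(-122,98,60); st(); pp(-108,98,30); st()
pp(0,98,60); s=st(); ttop()
pp(75,98,50); st(); snap('wrist','w21')
for d in (80,84,88,92,96,100,104,108,112):
    pp(d,98,20); s=ctrl.read_state(); f=np.array(s['contact_force']); print(d,(np.array(s['tcp_pos'])-[462,-251,0])@u,f@u)
    if f@u<-8: break
ttop('t21'); snap('wrist','w21b')
```

```text
t 72.5 tcp [ 314.25 -228.54   98.91] F [0.68 0.23 0.47] w 0.6
t 73.1 tcp [ 341.53 -232.19   97.81] F [ 0.6  -0.21 -1.2 ] w 0.6
t 73.8 tcp [ 355.56 -234.52   98.  ] F [0.69 0.3  0.31] w 0.4
t 75.7 tcp [ 462.12 -250.68   97.98] F [-1.    0.25 -0.76] w 0.4
tote_floor [215.1 365.3] 0.85 [ 576.15 -271.26   63.  ]
tote_floor [172.5 216.7] 0.46 [697.06 197.56  63.  ]
tote [213.6 361.8] 0.89 [ 580.92 -260.96   58.  ]
t 77.5 tcp [ 536.25 -262.65   97.99] F [-0.65 -0.4   0.17] w 0.7
80 80.33120204739478 -0.2769294917184128
84 84.40885583604755 -0.19572883287942167
88 88.35739051435688 -0.06349341622898942
92 92.39156928524757 0.6223501067396042
96 93.8191024573065 -7.6753804128519745
100 93.62953966535349 -18.740591856399234
tote_floor [185.8 372.1] 0.79 [ 668.74 -291.19   63.  ]
tote [186.1 369.9] 0.68 [ 668.26 -285.05   58.  ]
tote [220.  216.3] 0.5 [547.81 193.17  58.  ]
```

View pics/w21b.png

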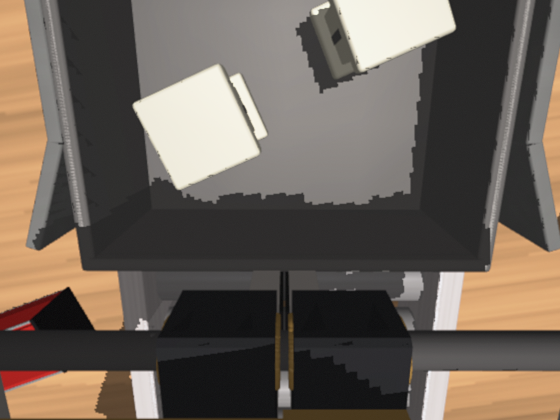

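The force rose sharply (to −19 N) at the stop, and the tote reads (668.7, −291), consistent with bay_home. Withdrawing gently and checking.

```bash
python3 - <<'E'
from h import *
pp(94,98,10); pp(85,98,15); pp(40,98,60); pp(40,300,200); s=st()
X=np.array([462,-251,0])+u*90; lin([X[0],X[1],400],150)
p=snap('wrist','w22'); ttop('t22'); snap('side','s22')
for n in ('bay_home','tote_floor'):
    for d in ctrl.spot_point(p,n)[:2]: print(n,d['score'],onz(p,d['pixel'],63))
E
python3 - <<'E'
import cv2
a=cv2.imread('pics/s22.png')[60:400,180:420]; cv2.imwrite('pics/s22c.png',cv2.resize(a,None,fx=1.75,fy=1.75))
E
```

```text
t 83.5 tcp [ 501.18 -256.85  298.35] F [ 0.56 -0.21  0.04] w 0.1
tote_floor [220.5 219.3] 0.69 [546.23 183.04  63.  ]
tote_floor [186.7 369.4] 0.65 [ 665.66 -282.78   63.  ]
tote [188.1 368.4] 0.9 [ 661.79 -280.43   58.  ]
tote [222.6 217.9] 0.24 [539.83 187.82  58.  ]
bay_home 0.39 [ 728.39 -261.32   63.  ]
tote_floor 0.64 [ 669.07 -283.43   63.  ]
```

View pics/w22.png

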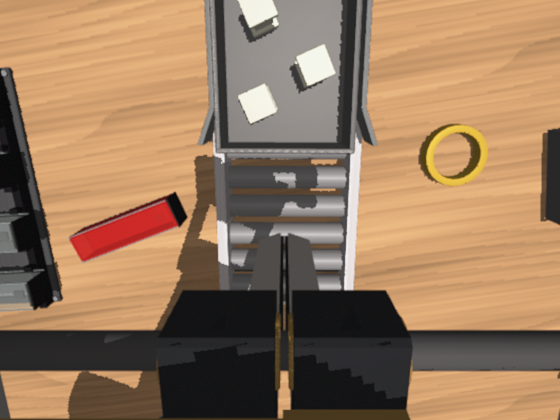

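View pics/s22c.png

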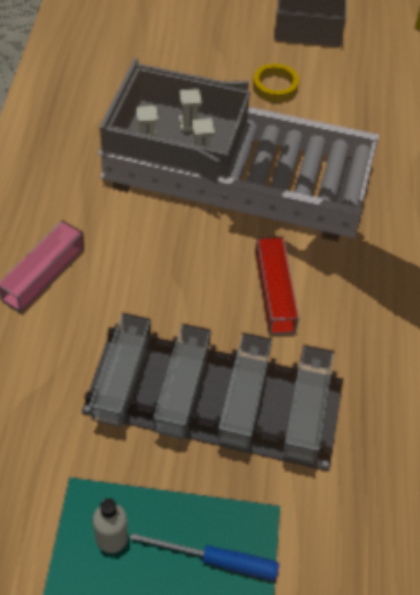

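Run:
```python
from h import *
X=np.array([462,-251,0])+u*215; lin([X[0],X[1],330],150)
p=snap('wrist','w23')
for n in ('bay_home','tote_floor'):
    for d in ctrl.spot_point(p,n)[:2]: print(n,d['score'],onz(p,d['pixel'],63))
```

```text
tote_floor 0.59 [ 670.24 -286.1    63.  ]
```

View pics/w23.png

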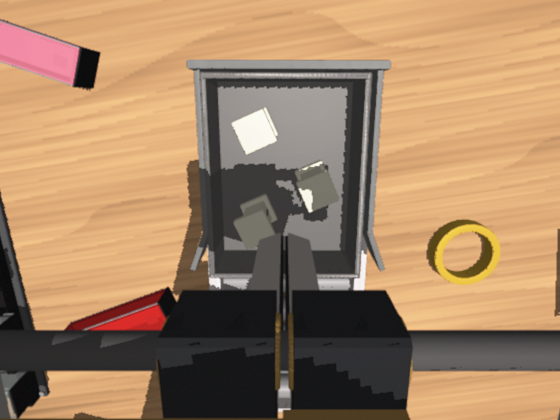

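Run:
```python
from h import *
p=ctrl.capture('wrist')
a=p['frame'][45:100,170:400,::-1]; cv2.imwrite('pics/w24.png',cv2.resize(a,None,fx=3.4,fy=3.4,interpolation=cv2.INTER_CUBIC))
# gentle re-touch of near wall to measure rest position
pp(40,330,200); pp(40,98,150); pp(80,98,100)
for d in np.arange(86,100,1.5):
    pp(d,98,10); s=ctrl.read_state(); f=np.array(s['contact_force'])@u; print(d,round((np.array(s['tcp_pos'])-[462,-251,0])@u,1),round(f,1))
    if f<-9: break
```

```text
86.0 86.0 0.6
87.5 87.6 0.0
89.0 89.1 0.4
90.5 90.6 -0.3
92.0 92.0 0.2
93.5 93.6 0.1
95.0 93.9 -5.2
96.5 93.8 -9.1
```

View pics/w24.png

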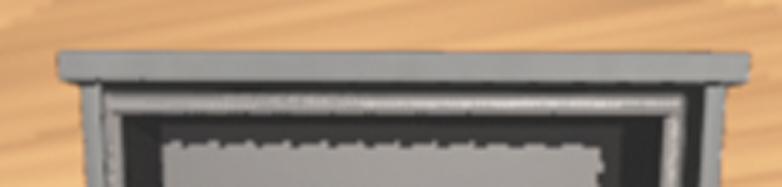

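Run:
```python
from h import *
pp(93,98,8); ctrl.dwell(.3); pp(85,98,10); pp(30,98,60); pp(30,300,200)
ctrl.dwell(1); p=snap('wrist','w25'); snap('top','t25'); st()
for d in ctrl.spot_point(p,'tote_floor')[:1]: print(onz(p,d['pixel'],63))
ctrl.close_job()
```

```text
t 97.3 tcp [ 491.66 -255.59  300.  ] F [-1.13 -0.25  0.11] w 0.6
the job is handed in; nothing more can be done
```

View pics/t25.png

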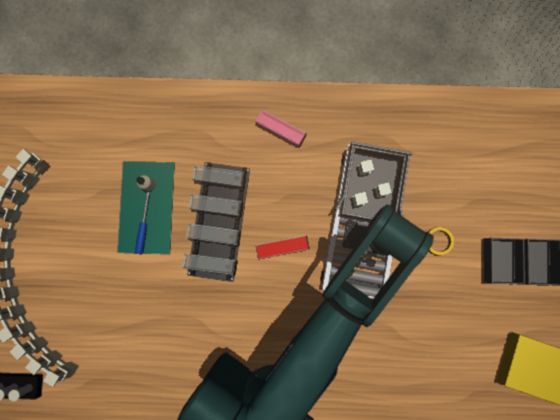

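The job is done and was handed in at about 97 s of robot time. Magazines 1, 2 and 3 held spacers; magazine 4 was empty and I left it alone.

I took each loaded magazine out, turned it mouth down, rapped it on the tote floor until the spacer dropped, and laid it back in its own place. I then pushed the tote along the rollers into the bay.

**Last checks:**
- **Tote:** it was up against the back stop. A second gentle touch met it at the same place as the push did, with no rebound.
- **Spacers:** the final top picture shows all three in the tote. An earlier close view showed them standing upright.
- **Magazines:** the overhead view after the last one went back showed all four empty and seated in the rack, about where they started.
- **Other things on the bench:** the glue bottle, screwdriver, tape roll and red and pink tubes look unmoved.

**What did not go smoothly or did not agree:**
- The tote shifted about 10 mm towards the robot before the first rap, so I measured it again and adjusted.
- The tubes slipped 10 to 18 mm in the grip while rapping. I measured this and allowed for it when laying them back.
- Magazine 3 needed a third rap.
- The networks' top-camera readings of the tote differed by up to about 10 mm, so I relied on the wrist camera and touch. The very last network check before handing in found nothing in that picture.

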